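Find the release notch by touch and pop the analyser's sample drawer

ROBOT

A 7-joint arm with a two-finger parallel gripper is mounted at the origin on the work surface. World frame = base frame: x ahead of the robot, y to its left, z up, the work surface at z = 0. Lengths are in m, angles in rad, forces in N, time in s.
With the tool pointing down it reaches from about 0.4 to 0.85 m from the base axis. Payload 10.4 kg.
Tool frame: the origin (TCP) lies at the very end of the fingers, on their centre line; the grasp point (between the pads) lies manip.hold_point_z behind it (manip.hold_point_z is the distance from the TCP to the grasp point, in m); z points along the fingers, y is the direction in which the jaws open and shut (so a half turn about z gives the same grasp; the last joint's range is limited). The gripper opens to 85 mm and grips with 20 to 120 N. Pads are 22 mm wide; open, the fingers measure 114 mm over their backs; the gripper's body (76 mm by 85 mm) begins 54 mm behind the grasp point. The pads swing forward as they close: fully open they stand 13 mm farther back than shut.
Start: joints at [1.088, 0.332, -0.065, 1.46, 0.022, 1.35, -0.088], TCP at [0.277, -0.56, 0.231] pointing down, gripper open.
Joint ranges: [-2.6, 2.6], [-0.5, 2.12], [-1.47, 1.34], [0.16, 2.42], [-1.27, 4.41], [0.06, 2.06], [-2.6, 2.6]. Speed limits (rad/s): [2.22, 2.22, 2.79, 2.79, 3.14, 3.14, 3.14].

INTERFACE

Orientations are given as a unit quaternion [x, y, z, w].
In Python, from workcell import manip gives the robot as it stands.
- The arm moves only by the tool jog_arm, never from a script. Its arguments are lists of equal length, an entry for each row: "translation": the shift along the world's x, y, z in mm, a list of three; "turn": the turn about the world's z in degrees. In form: {"translation": [[x, y, z], ...], "turn": [turn, ...]}. A call has 1 to 12 rows; each row is the pose to reach, as a shift and turn from the pose measured when the call began; what a row does not reach only later rows make up. A row lasts 1/12 s, in which the tool goes at most 41.7 mm and 7.16 degrees, less where a joint would pass 70% of its speed; a pose out of reach is approached as far as the arm can. A call with a gripper value outside its range is refused whole. "grip" is the finger opening in mm, from 0 to 85.4, set as the call begins (left out, the last holds). The fingers move at their own pace and stop on an object; "grip_force" is the grip in N (left out, the last holds). Time passes only in rows, so rows that repeat a pose let the fingers close. It gives the time, the measured TCP pose, the force and the opening at its end, in the units of the state.
- manip.get_obs(): the state, without advancing time (a new reading comes with each control period).
- manip.camera(name): name is "scene" or "top" or "wrist"; returns a dict with "frame" (384x512x3 uint8, red, green, blue), "mtx" (3x3 intrinsics, pixels), "pose" (4x4, takes a point from camera to world coordinates). Camera axes: x right, y down, z forward; pixel columns grow to the right and rows downward; lengths in m; the calibration is good to about 2 mm. A picture is of the moment at which its call begins. There is no depth.
- manip.hand_in(): hands the job in, once; it reports no verdict.
Trained networks look in a picture, given as the dict that the camera call returned (one of the last four; its "shot" number tells which), for a name from the list of things; names that differ only in an ending like _2 or _b are one class to them, and where a whole thing is asked for, a point or a joint stands for the part that bears it (a point fixed in the world has none). Each returns a list of dicts, best first, with "confidence" (0 to 1); they miss things now and then, are a little off and sometimes report something else, mostly with a low value. They report only what shows in the picture. A call takes as long as a camera call.
- manip.outline_of(picture, label): "mask" (384x512 bool, what is visible of it) and "extent" ([left, top, right, bottom] in pixels, round what is visible of it).
- manip.pinpoint(picture, label): "at" ([column, row] in pixels: a listed point, or the origin of a listed thing).
The state is a dict: "clock": time; "joint_pos": joint angles; "joint_velocities": joint speeds; "tau": joint torques, N m; "position": TCP position; "ee_rot": TCP orientation; "ft_force": force on the tool from outside, world axes, zero at the start; "torque": the same for the moment, N m; "grip_width": opening from 0.0 (shut) to 1.0 (fully open).
Only numpy, scipy, OpenCV 4.12 (cv2) and the standard library are available. Lean on these libraries where they do the work, as an engineer would, in place of code of your own. Each camera call takes 0.05 s, during which the arm holds its last target. There are 200 camera calls.

TASK

Open the sample drawer of the white bench analyser: somewhere along its raised front edge is a notch with a release plate inside, so sweep a closed fingertip along the edge until you find it, then press the plate in the notch all the way down so that the drawer springs out. Let the plate come back up, leave the drawer out and move clear; do not grasp or lift anything, and leave the tube rack, the pipette and the specimen cup where they are.

Things in the scene. Friction and masses are not known exactly. Their poses are not given: they have to be found in the camera images.
- analyser: White bench analyser, fixed to the bench, 400 wide (y), 280 deep (x). Origin: centre of its underside, on the bench; x points to its back, y to its left as seen from the robot, z up. Flat deck 90 mm above the bench; over the back 50 mm of it a ridge 120 mm high; a raised strip along the front edge, see edge_mid. Between strip and ridge the deck is free but for the cup.
- edge_mid (a point): Middle of the raised front edge strip, at its top: 127 mm in front of the analyser's origin, 110 mm above the bench, same axes. The rigid flat strip is 24 to 26 mm deep (x), 400 long (y), 20 mm above the deck, 0.5 mm higher beyond y = +-100. One notch, 50 mm long in y, open to front and back, breaks it; the notch's middle lies anywhere from y = -50 to +50, different each time.
- release (a joint): White plate at the bottom of the notch, 46 x 22 mm. Value: how far it is pressed straight down in m, 0 at rest to 0.006 fully down. At rest its top is 8 mm below the strip's top (102 mm above the bench). A spring resists with 2 N at first and 5 N fully down and brings it back up. The catch lets go at about 4 mm.
- drawer (a joint): Sample drawer in the analyser's front, below the raised edge (front panel 314 wide, 58 mm high, from 17 to 75 mm above the bench). Value: how far it is out in m, 0 (within 1 mm) shut, 0.045 fully out towards the robot. It is caught when shut; once the catch is let go a spring slides it out within about a second and keeps it out.
- rack: Loose white tube rack, 250 x 100 x 65 mm, with purple-capped tubes to 98 mm high, standing left of the analyser. Origin: centre of its underside. To be left alone.
- pipette: Loose white pipette lying on the bench right of the analyser, 250 mm long along its x, 32 mm high. Origin: on the bench, under the joint of handle and shaft (136 mm of it to -x, 115 mm to +x). To be left alone.
- cup: Loose capped specimen cup, 53 mm across and 44 mm high, standing on the analyser's deck behind the raised edge (its middle 115 to 155 mm behind edge_mid's line). Origin: centre of its underside. To be left alone.

How it is judged:
By the outcome, as a careful person would: the job done as asked, in the order asked, and still so for the second after the job is handed in, with the robot touching nothing.
It also fails if it takes over 64 s, if anything falls off the work surface, if the arm or the gripper's body presses on something with over 40 N, if the wrist force passes 120 N, or if a joint passes its speed limit or range.

## Working session

There is one attempt and no reset: what is moved stays moved. The work goes in short steps, Python scripts to look and compute and a tool call to move; the robot and the scene stay as the last step left them, time stands still between calls to the robot, and variables do not carry over. Pictures are saved under pics/ and viewed, about 8 in all and at most 12, crops included, and the job is handed in when it is done.

Besides the shell and the picture viewer there is one more tool, called after ">>>" by a JSON object that holds its "api" and its "payload", one argument or row to a line. jog_arm: Moves the arm, as the interface text tells. Its arguments: {"type":"object","properties":{"translation":{"type":"array"},"turn":{"type":"array"},"grip":{"type":"number"},"grip_force":{"type":"number"}},"required":["translation","turn"]}

```bash
mkdir -p pics
cat > h.py <<'E'
import numpy as np, cv2
from workcell import manip
def ray(p,uv,z):
    K=np.array(p["mtx"]);T=np.array(p["pose"])
    d=T[:3,:3]@np.linalg.inv(K)@np.array([uv[0],uv[1],1.0]);o=T[:3,3]
    return o+d*(z-o[2])/d[2]
def save(p,n): cv2.imwrite("pics/"+n,p["frame"][:,:,::-1])
E
python3 - <<'E'
from h import *
np.set_printoptions(precision=4,suppress=True)
o=manip.get_obs();print({k:np.round(v,3) for k,v in o.items()},manip.hold_point_z)
ims=[]
for c in ("scene","top"):
    p=manip.camera(c);ims.append(p)
    print(c,np.array(p["pose"])[:3,3])
    for n,z in (("analyser",0),("edge_mid",.11),("release",.102),("cup",.09),("rack",0),("pipette",0)):
        try:
            for r in manip.pinpoint(p,n)[:2]: print(n,r["at"],round(r["confidence"],2),ray(p,r["at"],z))
        except Exception as e: print(n,e)
    for n in("release","drawer","analyser"):
        try:
            for r in manip.outline_of(p,n)[:1]: print(n,"ext",r["extent"],r["confidence"])
        except Exception as e: print(n,e)
    save(p,c+"0.png")
E
```

```text
{'clock': np.float64(0.0), 'joint_pos': array([ 1.088,  0.333, -0.065,  1.461,  0.022,  1.35 , -0.089]), 'joint_velocities': array([-0.001, -0.   , -0.001, -0.001,  0.001, -0.001,  0.001]), 'tau': array([ -0.001, -62.543,   0.049, -39.161,   0.016,   0.01 ,   0.   ]), 'position': array([ 0.277, -0.56 ,  0.231]), 'ee_rot': array([ 0.974,  0.228, -0.   , -0.001]), 'ft_force': array([0.488, 0.814, 0.067]), 'torque': array([-0.004, -0.002, -0.009]), 'grip_width': np.float64(0.999)} 0.0187
scene [1.2684 0.3745 1.198 ]
analyser [245.5, 210.0] 0.58 [0.6395 0.0341 0.    ]
edge_mid [265.3, 159.3] 0.69 [0.5094 0.037  0.11  ]
release it knows: analyser, cup, edge_mid, pipette, rack
cup [286.1, 204.4] 0.75 [0.6168 0.1568 0.09  ]
rack [357.4, 230.6] 0.73 [0.5516 0.3719 0.    ]
pipette [193.6, 148.3] 0.88 [ 0.5007 -0.2368  0.    ]
pipette [247.3, 210.5] 0.64 [0.6386 0.0399 0.    ]
analyser ext [160.9, 135.2, 331.0, 268.2] 0.76
top [0.5524 0.0645 0.9834]
analyser [250.4, 189.0] 0.94 [0.6261 0.039  0.    ]
edge_mid [253.3, 233.0] 0.84 [0.5079 0.0356 0.11  ]
release it knows: analyser, cup, edge_mid, pipette, rack
cup [203.5, 182.0] 0.62 [0.6382 0.1615 0.09  ]
rack [129.4, 221.0] 0.89 [0.5392 0.3768 0.    ]
pipette [345.3, 228.7] 0.7 [ 0.5116 -0.2285  0.    ]
release ext [345.2, 193.3, 366.0, 279.8] 0.71
drawer ext [192.4, 171.4, 213.5, 193.6] 0.37
analyser ext [169.3, 130.2, 333.2, 242.3] 0.94
```

View pics/top0.png

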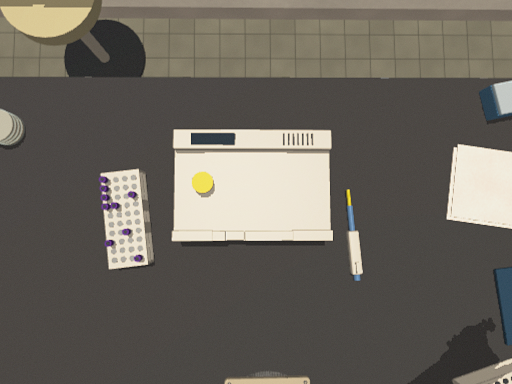

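Run:
```python
from h import *
p=cv2.imread("pics/top0.png");cv2.imwrite("pics/topc.png",cv2.resize(p[215:260,155:345],None,fx=4,fy=4,interpolation=cv2.INTER_CUBIC))
q=cv2.imread("pics/scene0.png");cv2.imwrite("pics/scenec.png",cv2.resize(q[120:280,150:350],None,fx=3.5,fy=3.5,interpolation=cv2.INTER_CUBIC))
P=manip.camera("top");m=manip.outline_of(P,"analyser")[0]["mask"].astype(np.uint8)
r=cv2.minAreaRect(cv2.findNonZero(m));print(r)
```

```text
((252.0, 185.5), (111.0, 160.0), 90.0)
```

View pics/topc.png

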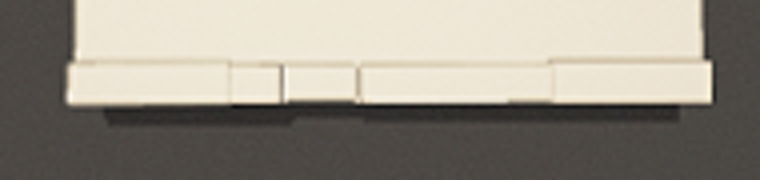

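View pics/scenec.png

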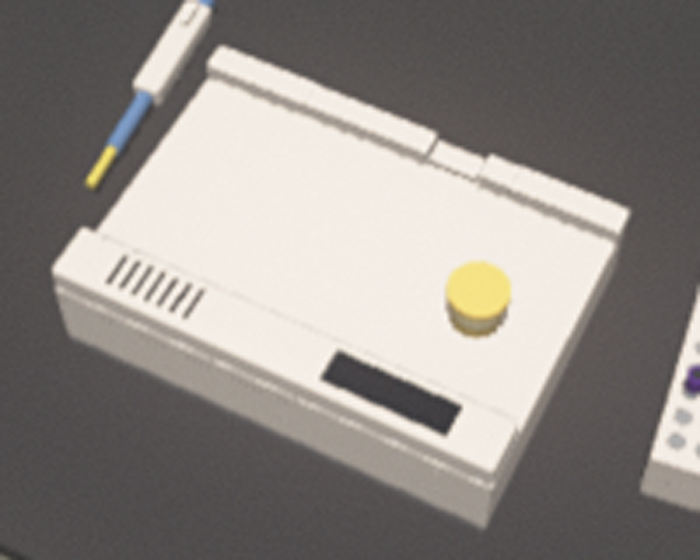

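The top view shows the analyser almost square to the world axes. The crop shows the notch at crop columns 282–359, which is full-image columns 225.5–244.8 at row about 235.5. That puts it roughly 43 mm left of the strip's middle, and the scene view agrees that it is nearer the cup side. I'll close the fingers and move above the strip, to the right of the notch.

>>> {"api": "jog_arm", "payload": {
  "translation": [
    [231,560,-31],
    [231,560,-31],
    [231,560,-31],
    [231,560,-31],
    [231,560,-31],
    [231,560,-31],
    [231,560,-31],
    [231,560,-31],
    [231,560,-31],
    [231,560,-31],
    [231,560,-31],
    [231,560,-31]
  ],
  "turn": [-5,-10,-15,-20,-26.3,-26.3,-26.3,-26.3,-26.3,-26.3,-26.3,-26.3],
  "grip": 0
}}

```text
clock: 2.0
position: [0.4682, -0.0966, 0.2061]
ee_rot: [1.0, 0.0, 0.0, 0.0]
ft_force: [1.0, -0.1, -1.8]
grip_width: 0.003
```

Run:
```python
from h import *
np.set_printoptions(precision=4,suppress=True)
p=manip.camera("top")
f=lambda c,r,z:ray(p,(155+(c+.5)/4-.5,215+(r+.5)/4-.5),z)
for n,c,r,z in (("L end",67,83,.1105),("R end",711,80,.1105),("notchL",282,83,.11),("notchR",359,83,.11),("plate mid",320.5,83,.102),("front",450,104,.11),("back",450,61,.11),("front@notch",320,101,.102),("back@notch",320,62,.102)): print(n,f(c,r,z))
o=manip.get_obs();print(o["clock"],o["position"],o["ee_rot"],o["ft_force"],o["grip_width"])
```

```text
L end [0.5042 0.2383 0.1105]
R end [ 0.5017 -0.1625  0.1105]
notchL [0.5028 0.1057 0.11  ]
notchR [0.5022 0.0579 0.11  ]
plate mid [0.502 0.082 0.102]
front [0.4886 0.0013 0.11  ]
back [0.5153 0.001  0.11  ]
front@notch [0.4908 0.0823 0.102 ]
back@notch [0.5151 0.0822 0.102 ]
2.05 [ 0.4707 -0.0878  0.206 ] [ 1.      0.0048  0.0011 -0.0014] [0.7446 9.0068 0.005 ] -0.0015706108006383359
```

>>> {"api": "jog_arm", "payload": {
  "translation": [
    [16,44,-20],
    [32,88,-40],
    [32,88,-66],
    [32,88,-76],
    [32,88,-76],
    [32,88,-76]
  ],
  "turn": [0,0,0,0,0,0]
}}

```text
clock: 2.55
position: [0.5024, -0.0002, 0.1299]
ee_rot: [1.0, 0.005, 0.0, -0.001]
ft_force: [-0.6, -0.4, 0.8]
grip_width: 0.001
```

Run:
```python
from h import *
np.set_printoptions(precision=4,suppress=True)
p=manip.camera("wrist");save(p,"wrist1.png")
for n,z in (("edge_mid",.11),("analyser",0)):
    for r in manip.pinpoint(p,n)[:1]: print(n,r["at"],r["confidence"],ray(p,r["at"],z))
o=manip.get_obs();print(o["clock"],o["position"],o["ee_rot"],o["ft_force"])
for X in ([.5,.082,.11],[.4885,.082,.11],[.515,.082,.11]):
    T=np.linalg.inv(np.array(p["pose"]));c=T[:3,:3]@X+T[:3,3];u=np.array(p["mtx"])@c;print(X,u[:2]/u[2])
```

```text
analyser [218.5, 42.0] 0.6 [0.6284 0.0361 0.    ]
2.7 [ 0.5035 -0.001   0.1315] [ 1.      0.0039  0.0022 -0.001 ] [ 0.1043 -0.2428  0.2143]
[0.5, 0.082, 0.11] [132.8504 232.0459]
[0.4885, 0.082, 0.11] [135.2605 247.5047]
[0.515, 0.082, 0.11] [129.5523 210.8918]
```

View pics/wrist1.png

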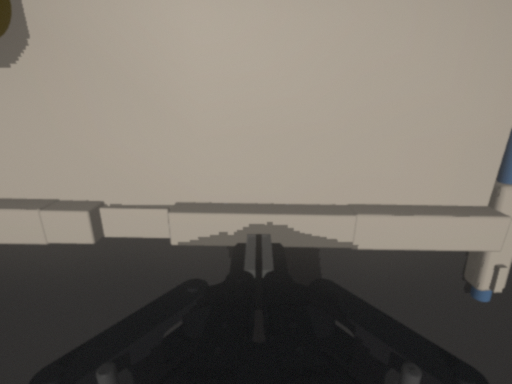

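The wrist view shows the notch at columns 100–170 with its middle near 135. The projected y = 0.082 lands there too. The strip's rows (about 207–240) match x ≈ 0.502. Next I'll lower the finger until it touches the strip.

>>> {"api": "jog_arm", "payload": {
  "translation": [
    [0,0,-10],
    [0,0,-16],
    [0,0,-17],
    [0,0,-18],
    [0,0,-18],
    [0,0,-18]
  ],
  "turn": [0,0,0,0,0,0]
}}

```text
clock: 3.2
position: [0.5035, -0.001, 0.1135]
ee_rot: [1.0, 0.004, 0.002, -0.001]
ft_force: [0.2, -0.9, 0.9]
grip_width: -0.001
```

>>> {"api": "jog_arm", "payload": {
  "translation": [
    [0,0,-1],
    [0,0,-2],
    [0,0,-2.5],
    [0,0,-3],
    [0,0,-3.5],
    [0,0,-3.5],
    [0,0,-3.5]
  ],
  "turn": [0,0,0,0,0,0,0]
}}

```text
clock: 3.78
position: [0.5036, -0.001, 0.1102]
ee_rot: [1.0, 0.004, 0.002, -0.001]
ft_force: [-0.1, -1.2, 2.4]
grip_width: 0.003
```

>>> {"api": "jog_arm", "payload": {
  "translation": [
    [0,0,-0.5],
    [0,0,-1],
    [0,0,-1],
    [0,0,-1]
  ],
  "turn": [0,0,0,0]
}}

```text
clock: 4.12
position: [0.5036, -0.001, 0.1101]
ee_rot: [1.0, 0.004, 0.002, -0.001]
ft_force: [-6.1, -0.1, 12.9]
grip_width: -0.005
```

The strip top is felt at z = 0.110. Now I'll sweep along +y with light contact.

>>> {"api": "jog_arm", "payload": {
  "translation": [
    [0,4,-0.4],
    [0,8,-0.4],
    [0,12,-0.4],
    [0,16,-0.4],
    [0,20,-0.4],
    [0,24,-0.4],
    [0,28,-0.4],
    [0,32,-0.4],
    [0,36,-0.4],
    [0,40,-0.4]
  ],
  "turn": [0,0,0,0,0,0,0,0,0,0]
}}

```text
clock: 4.95
position: [0.5042, 0.0388, 0.1101]
ee_rot: [1.0, 0.004, 0.003, -0.0]
ft_force: [0.0, -4.0, 5.7]
grip_width: -0.0
```

>>> {"api": "jog_arm", "payload": {
  "translation": [
    [0,3,-0.5],
    [0,6,-0.5],
    [0,9,-0.5],
    [0,12,-0.5],
    [0,15,-0.5],
    [0,17,-0.5],
    [0,17,-0.5]
  ],
  "turn": [0,0,0,0,0,0,0]
}}

```text
clock: 5.53
position: [0.5048, 0.056, 0.1101]
ee_rot: [1.0, 0.004, 0.004, -0.0]
ft_force: [0.6, -1.7, 6.5]
grip_width: -0.0
```

>>> {"api": "jog_arm", "payload": {
  "translation": [
    [0,2,-0.6],
    [0,4,-0.6],
    [0,6,-0.6],
    [0,8,-0.6],
    [0,10,-0.6],
    [0,10,-0.6]
  ],
  "turn": [0,0,0,0,0,0]
}}

```text
clock: 6.03
position: [0.5047, 0.0667, 0.1094]
ee_rot: [1.0, 0.004, 0.004, -0.001]
ft_force: [-1.5, 0.5, -0.5]
grip_width: -0.004
```

>>> {"api": "jog_arm", "payload": {
  "translation": [
    [0,2,-0.6],
    [0,4,-0.6],
    [0,6,-0.6],
    [0,8,-0.6],
    [0,8,-0.6]
  ],
  "turn": [0,0,0,0,0]
}}

```text
clock: 6.45
position: [0.5046, 0.0754, 0.1087]
ee_rot: [1.0, 0.004, 0.003, -0.001]
ft_force: [-0.7, -0.6, -0.6]
grip_width: -0.001
```

The force vanished and the tip dropped below the strip's top past y ≈ 0.06, so the notch is found, and it agrees with the cameras. I'll centre the tip and press. The plate top is at 0.102 and its stop at 0.096.

>>> {"api": "jog_arm", "payload": {
  "translation": [
    [-1,3,0],
    [-2,6.5,0],
    [-2,6.5,-2],
    [-2,6.5,-4],
    [-2,6.5,-5],
    [-2,6.5,-5]
  ],
  "turn": [0,0,0,0,0,0]
}}

```text
clock: 6.95
position: [0.5024, 0.0817, 0.1034]
ee_rot: [1.0, 0.004, 0.003, -0.001]
ft_force: [0.8, -0.6, 0.4]
grip_width: 0.004
```

>>> {"api": "jog_arm", "payload": {
  "translation": [
    [0,0,-1],
    [0,0,-2],
    [0,0,-3],
    [0,0,-4],
    [0,0,-4]
  ],
  "turn": [0,0,0,0,0]
}}

```text
clock: 7.37
position: [0.5024, 0.0816, 0.0994]
ee_rot: [1.0, 0.004, 0.003, -0.001]
ft_force: [-0.1, -0.6, 3.9]
grip_width: -0.001
```

>>> {"api": "jog_arm", "payload": {
  "translation": [
    [0,0,-1],
    [0,0,-2],
    [0,0,-3],
    [0,0,-3.7],
    [0,0,-4.2],
    [0,0,-4.2],
    [0,0,-4.2]
  ],
  "turn": [0,0,0,0,0,0,0]
}}

```text
clock: 7.95
position: [0.5024, 0.0817, 0.0958]
ee_rot: [1.0, 0.004, 0.003, -0.0]
ft_force: [-5.9, -1.7, 12.8]
grip_width: 0.004
```

It bottomed out at z = 0.0958 with 12.8 N, so the plate is fully down. I'll lift straight up, then back away.

>>> {"api": "jog_arm", "payload": {
  "translation": [
    [0,0,3],
    [0,0,8],
    [0,0,15],
    [0,0,40],
    [0,0,80],
    [0,0,110],
    [0,0,120],
    [0,0,120]
  ],
  "turn": [0,0,0,0,0,0,0,0]
}}

```text
clock: 8.62
position: [0.5038, 0.082, 0.2189]
ee_rot: [1.0, 0.004, 0.006, -0.0]
ft_force: [0.6, -1.0, -0.2]
grip_width: 0.0
```

>>> {"api": "jog_arm", "payload": {
  "translation": [
    [-10,-40,10],
    [-20,-80,20],
    [-30,-120,30],
    [-40,-160,30],
    [-50,-200,30],
    [-60,-240,30],
    [-60,-280,30],
    [-60,-320,30],
    [-60,-320,30],
    [-60,-320,30],
    [-60,-320,30],
    [-60,-320,30]
  ],
  "turn": [0,0,0,0,0,0,0,0,0,0,0,0]
}}

```text
clock: 9.62
position: [0.444, -0.2365, 0.2482]
ee_rot: [1.0, 0.005, 0.005, -0.001]
ft_force: [0.1, 0.0, -0.1]
grip_width: -0.004
```

Run:
```python
from h import *
np.set_printoptions(precision=4,suppress=True)
p=manip.camera("top");a=cv2.resize(p["frame"][120:300,90:380],None,fx=2.6,fy=2.6,interpolation=cv2.INTER_CUBIC);cv2.imwrite("pics/top2.png",a[:,:,::-1])
for n,z in (("cup",.09),("rack",0),("pipette",0)): 
    r=manip.pinpoint(p,n);print(n,r and (r[0]["at"],r[0]["confidence"],ray(p,r[0]["at"],z)))
g0=cv2.cvtColor(cv2.imread("pics/top0.png"),cv2.COLOR_BGR2GRAY).astype(int);g=cv2.cvtColor(p["frame"],cv2.COLOR_RGB2GRAY).astype(int)
d=(abs(g-g0)>25).astype(np.uint8)
n,l,s,c=cv2.connectedComponentsWithStats(d)
print([list(x) for x in s[1:] if x[4]>6])
o=manip.get_obs();print(o["clock"],o["position"],o["ft_force"])
```

```text
cup ([205.3, 183.8], 0.78, array([0.6336, 0.1569, 0.09  ]))
rack ([132.3, 219.1], 0.61, array([0.5444, 0.3689, 0.    ]))
pipette ([344.4, 228.7], 0.9, array([ 0.5116, -0.2259,  0.    ]))
[[np.int32(191), np.int32(240), np.int32(122), np.int32(19), np.int32(2122)], [np.int32(372), np.int32(257), np.int32(54), np.int32(43), np.int32(784)], [np.int32(414), np.int32(259), np.int32(33), np.int32(54), np.int32(214)], [np.int32(440), np.int32(259), np.int32(16), np.int32(6), np.int32(37)], [np.int32(411), np.int32(258), np.int32(101), np.int32(126), np.int32(4139)], [np.int32(333), np.int32(268), np.int32(46), np.int32(62), np.int32(662)], [np.int32(339), np.int32(271), np.int32(14), np.int32(11), np.int32(44)], [np.int32(375), np.int32(272), np.int32(5), np.int32(9), np.int32(18)], [np.int32(364), np.int32(276), np.int32(11), np.int32(11), np.int32(39)], [np.int32(375), np.int32(286), np.int32(5), np.int32(7), np.int32(13)], [np.int32(366), np.int32(294), np.int32(6), np.int32(6), np.int32(12)], [np.int32(332), np.int32(319), np.int32(6), np.int32(11), np.int32(24)], [np.int32(363), np.int
[... 1142 characters left out ...]
nt32(428), np.int32(368), np.int32(5), np.int32(6), np.int32(11)], [np.int32(434), np.int32(368), np.int32(7), np.int32(6), np.int32(13)], [np.int32(314), np.int32(370), np.int32(7), np.int32(10), np.int32(21)], [np.int32(324), np.int32(371), np.int32(3), np.int32(5), np.int32(7)], [np.int32(320), np.int32(375), np.int32(5), np.int32(7), np.int32(12)], [np.int32(328), np.int32(375), np.int32(5), np.int32(8), np.int32(15)], [np.int32(334), np.int32(375), np.int32(8), np.int32(9), np.int32(21)], [np.int32(345), np.int32(378), np.int32(4), np.int32(4), np.int32(7)], [np.int32(313), np.int32(381), np.int32(7), np.int32(3), np.int32(10)]]
9.8167 [ 0.444  -0.2371  0.2489] [ 0.4205 -0.3646  0.0946]
```

View pics/top2.png

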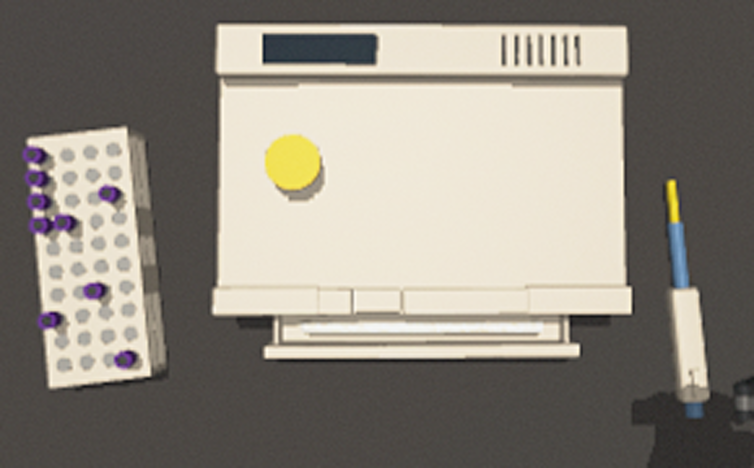

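The top view shows the drawer standing out in front of the strip, at full-image rows 240–258, which is about 45 mm. The image difference shows no change at the cup, the rack, the visible part of the pipette or the plate, and the arm is clear. Handing in.

Run:
```python
from h import *
p=manip.camera("top")
g0=cv2.cvtColor(cv2.imread("pics/top0.png"),cv2.COLOR_BGR2GRAY).astype(int);g=cv2.cvtColor(p["frame"],cv2.COLOR_RGB2GRAY).astype(int)
print("drawer front row",np.where(g[238:270,230]>120)[0].max()+238,ray(p,(230,np.where(g[238:270,230]>120)[0].max()+238),.075))
print("plate diff",abs(g-g0)[230:239,227:243].max(),"drawer diff px",(abs(g-g0)[238:262,185:320]>25).sum())
print(manip.hand_in())
```

```text
drawer front row 257 [0.44535928 0.0950291  0.075     ]
plate diff 3 drawer diff px 2122
the job is handed in; nothing more can be done
None
```

The analyser's drawer is open and the job is handed in, at about 10 s on the robot's clock.

**What I did:** I swept the closed fingertip along the strip in light contact from y = 0 towards +y. Contact was lost past y ≈ 0.06, which agrees with the camera estimate of the notch's middle at y ≈ 0.082. I then pressed the plate until it stopped at z = 0.0958 with 12.8 N on the tool, lifted straight up and moved clear.

**Last checks:**
- **Drawer:** its front edge is at x ≈ 0.445 in the top view, against about 0.489 for the strip's front. That puts it about 45 mm out, as expected.
- **Plate:** its area in the image matches the starting picture (difference of at most 3 grey levels), so it is back up.
- **Cup and rack:** the images show no change at either. The network positions differed by 5–9 mm from the first reading, which I take as detector noise.
- **Pipette:** its network position agreed within 3 mm. The arm hid the end of its handle in the last picture, so that end was not compared.
- **Contact:** the force on the tool after the retreat was about 0.

One early disagreement: the network put the strip's middle line about 6 mm farther back than my pixel measurement. I used the pixel value, x ≈ 0.502, which the wrist view supported.

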